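Find the canister with the stone and shut it in its stand

ROBOT

A 7-joint arm with a two-finger parallel gripper is mounted at the origin on a cart in front of the work surface, level with it; the furniture and walls round the work are solid. World frame = base frame: x ahead of the robot, y to its left, z up, the work surface at z = 0. Lengths are in m, angles in rad, forces in N, time in s.
With the tool pointing down it reaches from about 0.4 to 0.85 m from the base axis. Payload 4.5 kg.
Tool frame: the origin (TCP) lies midway between the tips of the shut fingers; the grasp point (between the pads) lies 19 mm behind it; z points along the fingers, y is the line along which they close (so a half turn about z gives the same grasp; the last joint's range is limited). The gripper opens to 88 mm and grips with 3 to 60 N. Pads are 18 mm wide; open, the fingers measure 123 mm over their backs; the gripper's body (75 mm by 187 mm) begins 45 mm behind the grasp point.
Start: joints at [1.217, 0.689, -0.195, 1.565, 0.157, 0.902, -0.215], TCP at [0.236, -0.579, 0.239] pointing down, gripper open.
Joint ranges: [-3.01, 3.01], [-0.46, 2.08], [-1.47, 1.51], [0.13, 2.56], [-1, 4.14], [0.04, 2.09], [-2.66, 2.66]. Speed limits (rad/s): [2.57, 2.57, 3.14, 3.14, 3.14, 3.14, 3.14].

INTERFACE

Orientations are given as a 3x3 rotation matrix whose columns are the frame's x, y, z axes.
In Python, from cell import monitor, optics, job gives the robot as it stands. The module is installed in compiled form; this text tells all that it offers.
- The arm moves only by the shell command python3 -m inch 'ROWS' [OPENING]. ROWS is JSON, a list that holds one entry, the list of rows, each a list of 6 numbers: the shift along the world's x, y, z in m, then the turn, a rotation vector about the world's x, y, z in rad. In form: [[[x, y, z, rx, ry, rz], ...]]. A call has 1 to 12 rows; each row is the pose to reach, as a shift and turn from the pose commanded when the call began; what a row does not reach only later rows make up. A row lasts 1/10 s, in which the tool goes at most 50 mm and 8.59 degrees, less where a joint would pass 70% of its speed; a pose out of reach is approached as far as the arm can. A call with a gripper value outside its range is refused whole. OPENING is the opening, from 0 (shut) to 1 (fully open), set as the call begins (- or left out, the last holds). The fingers move at their own pace and stop on an object; the grip force is fixed at half the most. Time passes only in rows, so rows that repeat a pose let the fingers close. It gives the time, the measured TCP pose, the force, the opening and the grip force at its end, in the units of the state.
- monitor.get_state(): the state, without advancing time (a new reading comes with each control period).
- optics.get_image(name): name is "scene" or "top" or "wrist"; returns a dict with "color" (420x560x3 uint8, red, green, blue), "z_map" (420x560 float32, m along the optical axis (not along the pixel's ray), 0 where there is no reading), "camera_matrix" (3x3 intrinsics, pixels), "rvec" (rotation vector, rad) and "tvec" (3), from world to camera coordinates, as OpenCV has them. Camera axes: x right, y down, z forward; pixel columns grow to the right and rows downward; lengths in m; the calibration is good to about 2 mm. A picture is of the moment at which its call begins.
- job.finish_job(): hands the job in; it is judged then, once.
The state is a dict: "t": time; "joints": joint angles; "dq": joint speeds; "joint_torque": joint torques, N m; "position": TCP position; "tcp_rot": TCP orientation; "wrist_force": force on the tool from outside, world axes, zero at the start; "wrist_torque": the same for the moment, N m; "opening": finger opening in m; "grip_force": force on a finger pad.
Only numpy, scipy, OpenCV 4.12 (cv2) and the standard library are available. Lean on these libraries where they do the work, as an engineer would, in place of code of your own. Each camera call takes 0.05 s, during which the arm holds its last target. There are 200 camera calls.

TASK

One of the two identical metal canisters has the heavy sharpening stone in it: find out which by lifting them by their square metal bodies, never by the loose lids. Set that heavier canister upright down into the square wooden stand and let go of it, then take its lid and screw it clockwise until it is home against its stop. Leave the lighter canister standing upright on the worktop, clear of the stand, and do not disturb the tomato tin, the spice jar and the wooden pot.

Things in the scene. Friction and masses are not known exactly. Their poses are not given: they have to be found in the camera images.
- canister_a: First canister: square metal canister, round wooden lid; both look alike, closed. Body 60 x 60 mm, 72 mm tall; lid 52 mm in diameter, 74 to 98 mm above the underside. Origin: centre of the underside, z up, x and y square to the sides. Weighs 0.55 to 0.65 kg with the stone inside, about 0.22 kg without; either canister may hold it. Starts upright on the worktop.
- canister_b: Second canister: square metal canister, round wooden lid; both look alike, closed. Body 60 x 60 mm, 72 mm tall; lid 52 mm in diameter, 74 to 98 mm above the underside. Origin: centre of the underside, z up, x and y square to the sides. Weighs 0.55 to 0.65 kg with the stone inside, about 0.22 kg without; either canister may hold it. Starts upright on the worktop.
- canister_a_lid (a joint): turn of canister_a's wooden lid on its body, rad: 0 = home against its stop, larger = unscrewed (anticlockwise seen from above). Starts 1.0 to 1.6 open. Light drag of about 0.06 N m, stays where left, stops hard at 0. The lid turns without rising and never comes off.
- canister_b_lid (a joint): turn of canister_b's wooden lid on its body, rad: 0 = home against its stop, larger = unscrewed (anticlockwise seen from above). Starts 1.0 to 1.6 open. Light drag of about 0.06 N m, stays where left, stops hard at 0. The lid turns without rising and never comes off.
- canister_a_lid_mid (a point): centre of the lid of canister_a, on its axis, 86 mm above the canister's underside (12 mm below the lid's top, 14 mm above the metal shoulder)
- canister_b_lid_mid (a point): centre of the lid of canister_b, on its axis, 86 mm above the canister's underside (12 mm below the lid's top, 14 mm above the metal shoulder)
- stand: square wooden stand fixed to the worktop, 94 x 94 mm, with one bay 70 x 70 mm inside (5 mm of play each side of a canister): floor 8 mm, rim 22 mm above the worktop. Origin: centre of its underside, x and y square to its sides. A canister fits in any quarter turn; the rim stops it from turning more than about 0.2 rad while its lid is turned.
- stand_bay (a point): centre of the bay's floor, 8 mm above the worktop; a seated canister's underside lies here. A fixed wire dish rack stands over the sink beyond the stand and to the right of the canisters (x over 0.56, y below -0.03): carry the canister round its near side
- tomato_tin: bystander: round tin, 75 mm in diameter, 58 mm tall; origin at the centre of its underside
- spice_jar: bystander: slim clear jar with a black cap, 41 mm in diameter, 105 mm tall; origin at the centre of its underside
- wood_pot: bystander: small open wooden pot, 73 mm in diameter, 35 mm tall; origin at the centre of its underside
Mind the look-alikes: they are no part of the job. What is shaped like the canister_a but yellow is not meant.

How it is judged:
On the way, in this order (a step that is already met when the one before it is completed fails the run):
1. a canister has been lifted clear of the worktop (height (world z) of any of canister_a, canister_b above 0.02 m), for 0.1 s.
2. the heavier canister stands in the stand, let go, its lid still loose ((((horizontal distance between canister_a and stand_bay below 0.011 m and z of canister_a in the frame of stand_bay below 0.004 m and angle between canister_a's own z axis and vertical below 0.06 rad and contact force between canister_a and stand above 3.8 N and contact force between the fingers and canister_a below 0.1 N) and value of joint canister_a_lid above 0.5 rad) or ((horizontal distance between canister_b and stand_bay below 0.011 m and z of canister_b in the frame of stand_bay below 0.004 m and angle between canister_b's own z axis and vertical below 0.06 rad and contact force between canister_b and stand above 3.8 N and contact force between the fingers and canister_b below 0.1 N) and value of joint canister_b_lid above 0.5 rad))), for 0.2 s.
At the end, for the whole second after the job is handed in: Heavier canister upright in the bay (on its floor within 4 mm, centred within 11 mm, bearing over 3.8 N), let go, at rest; its lid within 0.12 rad of the stop; lighter canister upright and at rest on the worktop, over 60 mm from the bay's centre ((((horizontal distance between canister_a and stand_bay below 0.011 m and z of canister_a in the frame of stand_bay below 0.004 m and angle between canister_a's own z axis and vertical below 0.06 rad and contact force between canister_a and stand above 3.8 N and contact force between the fingers and canister_a below 0.1 N) and value of joint canister_a_lid below 0.12 rad and linear speed of canister_a below 0.02 m/s and (height (world z) of canister_b between -0.006 and 0.006 m and angle between canister_b's own z axis and vertical below 0.06 rad and horizontal distance between canister_b and stand_bay above 0.06 m and linear speed of canister_b below 0.02 m/s)) or ((horizontal distance between canister_b and stand_bay below 0.011 m and z of canister_b in the frame of stand_bay below 0.004 m and angle between canister_b's own z axis and vertical below 0.06 rad and contact force between canister_b and stand above 3.8 N and contact force between the fingers and canister_b below 0.1 N) and value of joint canister_b_lid below 0.12 rad and linear speed of canister_b below 0.02 m/s and (height (world z) of canister_a between -0.006 and 0.006 m and angle between canister_a's own z axis and vertical below 0.06 rad and horizontal distance between canister_a and stand_bay above 0.06 m and linear speed of canister_a below 0.02 m/s)))); the robot touches nothing.
It fails at once if a canister is carried by its lid ((contact force between the fingers and canister_a_lid above 3 N and height (world z) of canister_a above 0.02 m) or (contact force between the fingers and canister_b_lid above 3 N and height (world z) of canister_b above 0.02 m)).
It fails at once if a canister is tipped over (angle between any of canister_a, canister_b's own z axis and vertical above 0.6 rad).
It fails at once if a canister is dropped ((contact force between the fingers and canister_a below 0.1 N and linear speed of canister_a above 0.6 m/s) or (contact force between the fingers and canister_b below 0.1 N and linear speed of canister_b above 0.6 m/s)).
It fails at once if a bystander is pushed away by over 3 cm or knocked over (distance of any of tomato_tin, spice_jar, wood_pot from where it was at the start of the episode above 0.03 m or angle between any of tomato_tin, spice_jar, wood_pot's own z axis and vertical above 0.5 rad).
It also fails if it takes over 72 s, if anything falls off the work surface, if the arm or the gripper's body presses on something with over 40 N, if the wrist force passes 120 N, or if a joint passes its speed limit or range.

## Working session

There is one attempt and no reset: what is moved stays moved. The work goes in short steps, Python scripts to look and compute and a shell command to move; the robot and the scene stay as the last step left them, time stands still between calls to the robot, and variables do not carry over. Pictures are saved under pics/ and viewed, at most 10 in all, crops included, and the job is handed in when it is done.

```bash
mkdir -p pics; cat > h.py <<'E'
from cell import monitor, optics, job
import numpy as np, cv2
def img(n,save=None):
    d=optics.get_image(n)
    if save: cv2.imwrite('pics/'+save,d['color'][:,:,::-1])
    d['R']=cv2.Rodrigues(np.array(d['rvec'],float))[0]; d['t']=np.array(d['tvec'],float).ravel()
    return d
def pts(d):
    K=d['camera_matrix'];h,w=d['z_map'].shape
    u,v=np.meshgrid(np.arange(w),np.arange(h));z=d['z_map']
    c=np.stack([(u-K[0,2])*z/K[0,0],(v-K[1,2])*z/K[1,1],z],-1)
    return (c-d['t'])@d['R']
def ray(d,u,v,z):
    K=d['camera_matrix'];r=d['R'].T@np.array([(u-K[0,2])/K[0,0],(v-K[1,2])/K[1,1],1]);o=-d['R'].T@d['t']
    return o+r*(z-o[2])/r[2]
def st():
    s=monitor.get_state();return s
E
python3 - <<'E'
from h import *
a=img('top','top1.png');b=img('scene','scene1.png')
s=st();print({k:np.round(v,3).tolist() for k,v in s.items()})
np.savez('top1.npz',P=pts(a),c=a['color'])
E
```

```text
{'t': 0.1, 'joints': [1.217, 0.69, -0.195, 1.566, 0.157, 0.902, -0.215], 'dq': [-0.0, -0.0, -0.001, -0.004, 0.001, -0.0, 0.001], 'joint_torque': [-0.003, -52.849, -1.271, -15.384, -0.053, 0.002, 0.0], 'position': [0.236, -0.578, 0.238], 'tcp_rot': [[0.926, 0.378, -0.001], [0.378, -0.926, 0.001], [-0.0, -0.002, -1.0]], 'wrist_force': [-0.019, -0.193, 0.326], 'wrist_torque': [0.01, -0.05, -0.002], 'grip_force': 0.0, 'opening': 0.088}
```

View pics/top1.png

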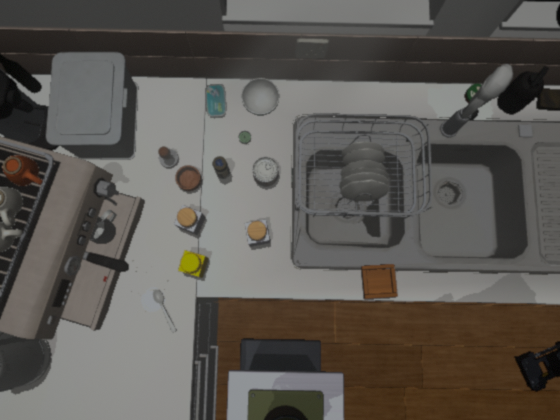

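View pics/scene1.png

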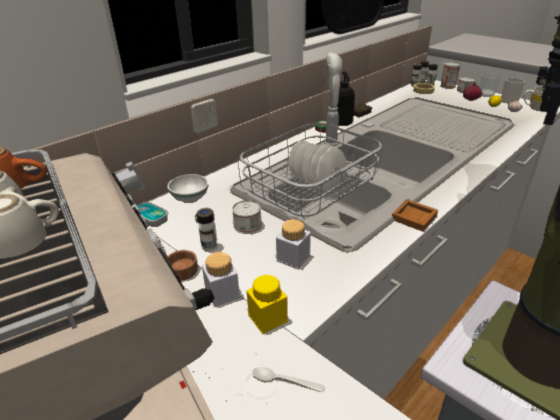

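The top view shows the two canisters (orange-brown round lids, grey bodies) at (188,217) and (257,231). The yellow look-alike is at (192,263) and the stand at (379,281). The pot is at (188,178), the jar at (221,168) and the tin at (265,172). Things that could be mistaken for a target are the yellow canister (192,263) and the wooden pot (188,178). I choose the two grey bodies with wooden lids.

```bash
python3 - <<'E'
from h import *
f=np.load('top1.npz');P=f['P'];c=f['c']
hsv=cv2.cvtColor(c,cv2.COLOR_RGB2HSV)
def box(n,u,v,r,zl,zh):
    Q=P[v-r:v+r+1,u-r:u+r+1].reshape(-1,3);m=(Q[:,2]>zl)&(Q[:,2]<zh);Q=Q[m]
    (cx,cy),(w,h),a=cv2.minAreaRect((Q[:,:2]*1000).astype(np.float32))
    print(n,len(Q),'rect',round(cx),round(cy),round(w),round(h),round(a),'mean',np.round(Q.mean(0),4),'z',np.round(np.percentile(Q[:,2],[5,95]),3))
for n,u,v in (('L',188,217),('R',257,231),('Y',192,263)):
    box(n+' lid',u,v,18,.09,.105);box(n+' shoulder+lid',u,v,18,.062,.105);
box('stand rim',379,281,26,.016,.04);box('stand all',379,281,26,.005,.04);
box('pot',188,178,16,.02,.05);box('tin',265,172,18,.04,.08);box('jar',221,168,16,.09,.12)
print(P[215,225],P[290,260],P[281,379],P[250,230])
K=c[150:300,150:410];cv2.imwrite('pics/crop1.png',cv2.resize(K[:,:,::-1],None,fx=3,fy=3,interpolation=cv2.INTER_CUBIC))
E
```

```text
L lid 286 rect 564 281 51 51 66 mean [0.5634 0.2801 0.0973] z [0.093 0.102]
L shoulder+lid 479 rect 564 281 61 61 69 mean [0.5607 0.2773 0.0873] z [0.068 0.101]
R lid 291 rect 531 87 51 50 64 mean [0.5303 0.0874 0.0975] z [0.093 0.102]
R shoulder+lid 470 rect 531 88 60 60 12 mean [0.5277 0.087  0.0878] z [0.068 0.101]
Y lid 306 rect 440 264 52 51 61 mean [0.4397 0.2636 0.0973] z [0.094 0.101]
Y shoulder+lid 493 rect 440 264 61 60 74 mean [0.4386 0.2609 0.0878] z [0.069 0.101]
stand rim 488 rect 404 -260 94 95 5 mean [ 0.4028 -0.2603  0.0212] z [0.017 0.026]
stand all 1281 rect 415 -265 125 153 1 mean [ 0.4133 -0.2621  0.0133] z [0.005 0.024]
pot 201 rect 693 304 93 73 78 mean [0.6912 0.2954 0.0315] z [0.022 0.038]
tin 548 rect 713 69 74 73 21 mean [0.7123 0.0695 0.0543] z [0.049 0.06 ]
jar 182 rect 715 195 40 40 17 mean [0.7132 0.1949 0.1035] z [0.096 0.108]
[ 0.58683489  0.1842773  -0.00095315] [0.37157068 0.07595692 0.00125592] [ 0.40322956 -0.26160589  0.01341148] [ 0.48435312  0.16592842 -0.00221168]
```

View pics/crop1.png

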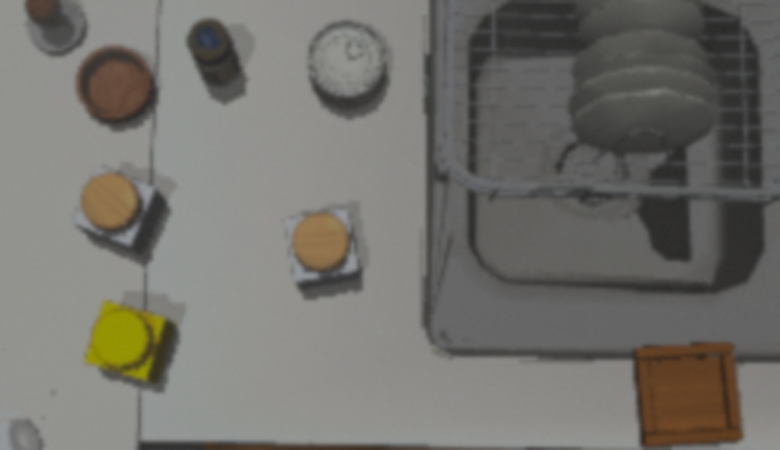

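```bash
python3 -m inch '[[[0.01,0.02,0,0,0,0],[0.03,0.06,0,0,0,0],[0.05,0.1,0,0,0,-0.03],[0.07,0.14,0,0,0,-0.05],[0.09,0.18,0,0,0,-0.07],[0.11,0.22,0,0,0,-0.09],[0.13,0.26,0,0,0,-0.11],[0.14,0.30,0,0,0,-0.13],[0.155,0.34,0,0,0,-0.15],[0.17,0.38,0,0,0,-0.17],[0.18,0.4,0,0,0,-0.17],[0.185,0.41,0,0,0,-0.17]]]' 1
python3 -m inch '[[[0.01,0.02,0,0,0,0],[0.03,0.06,0,0,0,0],[0.05,0.1,0,0,0,0],[0.06,0.14,0,0,0,0],[0.08,0.18,0,0,0,0],[0.095,0.22,0,0,0,0],[0.105,0.24,0,0,0,0],[0.11,0.255,0,0,0,0],[0.11,0.255,0,0,0,0],[0.11,0.255,0,0,0,0]]]'
python3 - <<'E'
from h import *
d=img('wrist','w1.png');s=st();print(np.round(s['position'],4),np.round(s['tcp_rot'],3).tolist(),np.round(s['joints'],2),np.round(s['wrist_force'],2))
P=pts(d);Q=P.reshape(-1,3)
for zl,zh in((.09,.105),(.064,.105)):
    q=Q[(abs(Q[:,0]-.531)<.05)&(abs(Q[:,1]-.0875)<.05)&(Q[:,2]>zl)&(Q[:,2]<zh)]
    if len(q)>10:print(len(q),cv2.minAreaRect((q[:,:2]*1000).astype(np.float32)))
E
```

```text
t: 1.3
position: [0.4222, -0.1661, 0.2386]
tcp_rot: [[0.975, 0.22, 0.0], [0.22, -0.975, 0.001], [0.0, -0.001, -1.0]]
wrist_force: [0.3, -0.7, -0.1]
opening: 0.0881
grip_force: 0.0
t: 2.3
position: [0.5308, 0.0843, 0.2385]
tcp_rot: [[0.977, 0.214, -0.001], [0.214, -0.977, -0.002], [-0.002, 0.001, -1.0]]
wrist_force: [0.8, 0.2, 0.3]
opening: 0.0882
grip_force: 0.0
[0.5308 0.0839 0.2386] [[0.977, 0.213, -0.001], [0.213, -0.977, -0.002], [-0.001, 0.002, -1.0]] [-0.21  0.57 -0.06  1.83  0.05  0.74 -1.65] [ 0.39  0.07 -1.15]
2608 ((532.1246337890625, 88.71366882324219), (51.853267669677734, 52.6712532043457), 12.467815399169922)
3835 ((531.8916625976562, 88.42941284179688), (60.282203674316406, 59.877471923828125), 10.889983177185059)
```

View pics/w1.png

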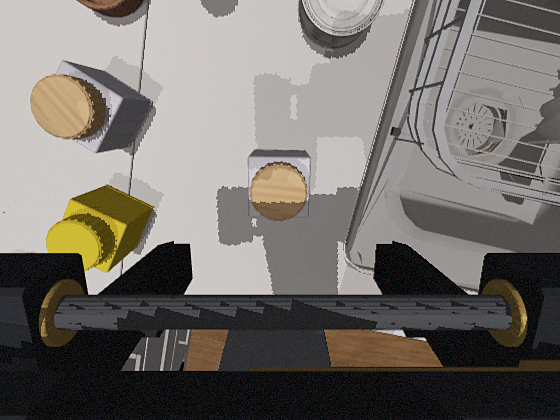

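The wrist view shows the chosen grey canister with its wooden lid at (278,185), square to the fingers. The yellow look-alike is away at (95,225). I'll descend on the body.

```bash
python3 -m inch '[[[0.001,0.0045,-0.015,0,0,0],[0.001,0.0045,-0.045,0,0,0],[0.001,0.0045,-0.075,0,0,0],[0.001,0.0045,-0.105,0,0,0],[0.001,0.0045,-0.13,0,0,0],[0.001,0.0045,-0.15,0,0,0],[0.001,0.0045,-0.17,0,0,0],[0.001,0.0045,-0.185,0,0,0],[0.001,0.0045,-0.195,0,0,0],[0.001,0.0045,-0.2,0,0,0],[0.001,0.0045,-0.2,0,0,0]]]'
python3 -m inch '[[[0,0,0,0,0,0],[0,0,0,0,0,0],[0,0,0,0,0,0],[0,0,0,0,0,0],[0,0,0,0,0,0],[0,0,0,0,0,0],[0,0,0,0,0,0],[0,0,0,0,0,0]]]' 0.5
```

```text
t: 3.45
position: [0.5322, 0.09, 0.0386]
tcp_rot: [[0.977, 0.215, -0.001], [0.215, -0.977, -0.001], [-0.001, 0.0, -1.0]]
wrist_force: [0.1, -0.5, -0.2]
opening: 0.088
grip_force: 0.0
t: 4.25
position: [0.533, 0.0901, 0.0393]
tcp_rot: [[0.977, 0.215, 0.001], [0.215, -0.977, -0.001], [0.001, 0.001, -1.0]]
wrist_force: [0.3, -3.2, 6.2]
opening: 0.0596
grip_force: 30.0
```

```bash
python3 -m inch '[[[0,0,0.005,0,0,0],[0,0,0.015,0,0,0],[0,0,0.03,0,0,0],[0,0,0.045,0,0,0],[0,0,0.055,0,0,0],[0,0,0.06,0,0,0],[0,0,0.06,0,0,0],[0,0,0.06,0,0,0],[0,0,0.06,0,0,0],[0,0,0.06,0,0,0]]]'
python3 - <<'E'
from h import *
for i in range(3):
    optics.get_image('wrist');s=st();print(np.round(s['position'],4),np.round(s['wrist_force'],2),np.round(s['wrist_torque'],2),s['opening'])
E
```

```text
t: 5.25
position: [0.532, 0.0908, 0.0982]
tcp_rot: [[0.976, 0.216, -0.001], [0.216, -0.976, -0.0], [-0.001, 0.0, -1.0]]
wrist_force: [0.4, 0.1, -6.2]
opening: 0.0596
grip_force: 30.0
[0.5321 0.0908 0.0983] [ 0.48 -1.36 -5.19] [-0.04 -0.04 -0.05] 0.05973596972076543
[0.5321 0.0909 0.0984] [ 0.26  0.37 -5.73] [ 0.02 -0.02 -0.03] 0.05974311191615431
[0.5322 0.0909 0.0985] [ 0.11  0.03 -5.48] [-0.04 -0.   -0.01] 0.05938072135517188
```

It weighs about 0.56 kg, so this is the heavy one. I'll carry it round the near side of the rack to the stand.

```bash
python3 -m inch '[[[-0.01,0,0.015,0,0,0],[-0.03,-0.01,0.035,0,0,0],[-0.055,-0.025,0.05,0,0,-0.02],[-0.08,-0.05,0.06,0,0,-0.04],[-0.1,-0.08,0.06,0,0,-0.06],[-0.115,-0.11,0.06,0,0,-0.08],[-0.125,-0.145,0.06,0,0,-0.1],[-0.128,-0.18,0.06,0,0,-0.12],[-0.128,-0.215,0.06,0,0,-0.13],[-0.128,-0.25,0.06,0,0,-0.13],[-0.128,-0.275,0.06,0,0,-0.13],[-0.128,-0.285,0.06,0,0,-0.13]]]'
python3 -m inch '[[[0,-0.01,0,0,0,0],[0,-0.03,0,0,0,0],[0,-0.05,0,0,0,0],[0,-0.06,0,0,0,0],[0,-0.066,0,0,0,0],[0,-0.066,0,0,0,0],[0,-0.066,0,0,0,0],[0,-0.066,0,0,0,0]]]'
python3 - <<'E'
from h import *
def rect(d,n):
    P=pts(d);Q=P.reshape(-1,3);hsv=cv2.cvtColor(d['color'],cv2.COLOR_RGB2HSV).reshape(-1,3)
    m=(abs(Q[:,0]-.404)<.075)&(abs(Q[:,1]+.26)<.075)&(Q[:,2]>.016)&(Q[:,2]<.027)&(hsv[:,1]>100)
    q=Q[m];print(n,len(q),cv2.minAreaRect((q[:,:2]*1000).astype(np.float32)), np.percentile(q[:,2],[5,50,95]))
d=img('wrist','w2.png');rect(d,'wrist')
t=img('top','t2.png');rect(t,'top')
s=st();print(np.round(s['position'],4),np.round(s['tcp_rot'],3).tolist(),np.round(s['joints'],2),s['opening'])
E
```

```text
t: 6.6
position: [0.4042, -0.1974, 0.1589]
tcp_rot: [[0.997, 0.083, 0.001], [0.083, -0.997, -0.002], [0.001, 0.002, -1.0]]
wrist_force: [-0.4, -0.7, -5.6]
opening: 0.0597
grip_force: 30.0
t: 7.4
position: [0.4045, -0.2589, 0.1587]
tcp_rot: [[0.996, 0.089, -0.0], [0.089, -0.996, 0.001], [-0.0, -0.001, -1.0]]
wrist_force: [-0.7, 0.7, -6.1]
opening: 0.0596
grip_force: 30.0
wrist 2348 ((430.0536804199219, -258.35748291015625), (42.7722053527832, 92.9974136352539), 4.638312339782715) [0.01922648 0.02136166 0.02268997]
top 109 ((403.0128479003906, -259.6264953613281), (87.9813232421875, 87.82241821289062), 4.283575534820557) [0.01706651 0.02208256 0.02611573]
[ 0.4044 -0.2593  0.1588] [[0.996, 0.089, -0.0], [0.089, -0.996, 0.0], [-0.0, -0.0, -1.0]] [ 0.56  0.64 -0.14  2.07  0.2   0.44 -1.21] 0.05981439112096999
```

View pics/w2.png

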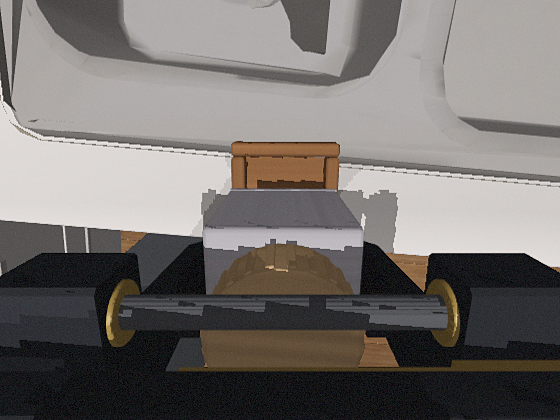

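The wrist view shows the stand under the held canister, with its rim's far edge at row 145, columns 232–340. That puts the stand's centre at about (0.4045, -0.2603), which agrees with the top view.

```bash
python3 -m inch '[[[0.0005,-0.001,-0.01,0,0,0],[0.0005,-0.001,-0.03,0,0,0],[0.0005,-0.001,-0.05,0,0,0],[0.0005,-0.001,-0.065,0,0,0],[0.0005,-0.001,-0.078,0,0,0],[0.0005,-0.001,-0.088,0,0,0],[0.0005,-0.001,-0.096,0,0,0],[0.0005,-0.001,-0.102,0,0,0],[0.0005,-0.001,-0.106,0,0,0],[0.0005,-0.001,-0.109,0,0,0],[0.0005,-0.001,-0.109,0,0,0]]]'
python3 -m inch '[[[0,0,-0.001,0,0,0],[0,0,-0.002,0,0,0],[0,0,-0.003,0,0,0],[0,0,-0.003,0,0,0],[0,0,-0.003,0,0,0]]]'
```

```text
t: 8.6
position: [0.4049, -0.2611, 0.0496]
tcp_rot: [[0.996, 0.088, 0.0], [0.088, -0.996, -0.0], [0.0, 0.0, -1.0]]
wrist_force: [-0.4, -0.1, -5.9]
opening: 0.0597
grip_force: 30.0
t: 9.1
position: [0.405, -0.2612, 0.0473]
tcp_rot: [[0.996, 0.088, 0.001], [0.088, -0.996, -0.0], [0.001, 0.001, -1.0]]
wrist_force: [-0.5, 0.9, 3.6]
opening: 0.06
grip_force: 30.0
```

Seated: the force went from -5.9 N to +3.6 N at the expected height. I'll release it, rise clear and check.

```bash
python3 -m inch '[[[0,0,0,0,0,0],[0,0,0,0,0,0],[0,0,0,0,0,0],[0,0,0,0,0,0],[0,0,0,0,0,0],[0,0,0,0,0,0]]]' 1
python3 -m inch '[[[0,0,0.01,0,0,0],[0,0,0.03,0,0,0],[0,0,0.06,0,0,0],[0,0,0.09,0,0,0],[0,0,0.115,0,0,0],[0,0,0.13,0,0,0],[0,0,0.135,0,0,0],[0,0,0.135,0,0,0]]]'
python3 - <<'E'
from h import *
for n in('wrist','top'):
    d=img(n,n+'3.png');P=pts(d);Q=P.reshape(-1,3);hsv=cv2.cvtColor(d['color'],cv2.COLOR_RGB2HSV).reshape(-1,3)
    for k,zl,zh in(('lid',.1,.112),('sh+lid',.074,.112),('rim',.017,.027)):
        m=(abs(Q[:,0]-.404)<.07)&(abs(Q[:,1]+.26)<.07)&(Q[:,2]>zl)&(Q[:,2]<zh)
        q=Q[m]
        if len(q)>20:print(n,k,len(q),cv2.minAreaRect((q[:,:2]*1000).astype(np.float32)), np.percentile(q[:,2],[5,50,95]))
s=st();print(np.round(s['position'],4),np.round(s['joints'],2),s['opening'])
E
```

```text
t: 9.7
position: [0.4049, -0.2611, 0.0467]
tcp_rot: [[0.996, 0.088, -0.0], [0.088, -0.996, -0.0], [-0.0, 0.0, -1.0]]
wrist_force: [0.5, 0.9, -0.3]
opening: 0.0878
grip_force: 0.0
t: 10.5
position: [0.405, -0.2613, 0.1825]
tcp_rot: [[0.996, 0.088, 0.001], [0.088, -0.996, -0.001], [0.001, 0.001, -1.0]]
wrist_force: [0.1, 0.4, -0.2]
opening: 0.0883
grip_force: 0.0
wrist lid 4038 ((403.4169616699219, -260.9107971191406), (52.436336517333984, 51.987674713134766), 6.432748794555664) [0.10371849 0.10555429 0.10668472]
wrist sh+lid 5851 ((402.982666015625, -261.0520324707031), (60.80521011352539, 60.115047454833984), 4.68073034286499) [0.07873852 0.10506318 0.10655876]
wrist rim 3175 ((404.8468017578125, -260.02593994140625), (93.09041595458984, 94.44218444824219), 4.266851425170898) [0.01917511 0.02137863 0.02279431]
top lid 38 ((399.649169921875, -254.194091796875), (51.897666931152344, 13.911903381347656), 15.952231407165527) [0.1012523  0.10555461 0.10964736]
top sh+lid 61 ((395.1871643066406, -260.4260559082031), (63.24276351928711, 25.85100555419922), 31.089149475097656) [0.07705289 0.10378327 0.10944469]
top rim 206 ((403.1272888183594, -259.6567077636719), (94.04427337646484, 93.71815490722656), 5.881744861602783) [0.01816097 0.02132083 0.02535127]
[ 0.4044 -0.2609  0.1813] [ 0.58  0.6  -0.16  2.05  0.19  0.51 -1.21] 0.08816933764244136
```

View pics/wrist3.png

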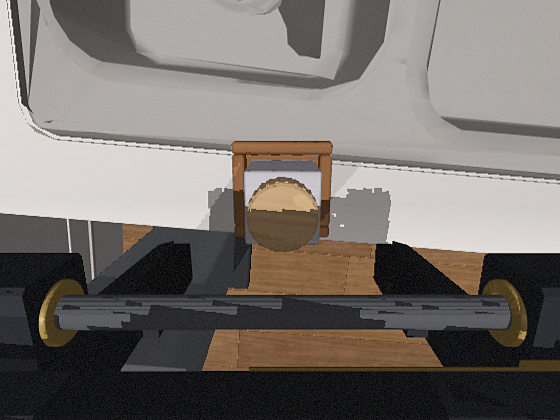

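The wrist view shows the canister seated inside the stand, lid centred at (283,213). Measured, the lid is at (0.4034, -0.2609) with its top at 0.1056, about 2 mm off the bay's centre. Next I'll wind the wrist back anticlockwise above the lid, then descend on it.

```bash
python3 -m inch '[[[-0.0015,0,0,0,0,0.1],[-0.0015,0,0,0,0,0.24],[-0.0015,0,0,0,0,0.38],[-0.0015,0,0,0,0,0.52],[-0.0015,0,0,0,0,0.66],[-0.0015,0,0,0,0,0.8],[-0.0015,0,0,0,0,0.94],[-0.0015,0,0,0,0,1.08],[-0.0015,0,0,0,0,1.22],[-0.0015,0,0,0,0,1.36],[-0.0015,0,0,0,0,1.5],[-0.0015,0,0,0,0,1.6]]]'
python3 -m inch '[[[0,0,0,0,0,0.1],[0,0,-0.01,0,0,0.15],[0,0,-0.025,0,0,0.15],[0,0,-0.04,0,0,0.15],[0,0,-0.055,0,0,0.15],[0,0,-0.07,0,0,0.15],[0,0,-0.082,0,0,0.15],[0,0,-0.092,0,0,0.15],[0,0,-0.096,0,0,0.15],[0,0,-0.097,0,0,0.15],[0,0,-0.097,0,0,0.15],[0,0,-0.097,0,0,0.15]]]'
python3 -c "
from h import *
s=st();print(np.round(s['joints'],2),np.round(s['position'],4),np.round(s['wrist_torque'],2))"
```

```text
t: 11.8
position: [0.4027, -0.2607, 0.1806]
tcp_rot: [[-0.122, 0.993, -0.002], [0.993, 0.122, 0.002], [0.002, -0.002, -1.0]]
wrist_force: [-0.1, 0.2, -0.6]
opening: 0.0881
grip_force: 0.0
t: 13.0
position: [0.4036, -0.2612, 0.0851]
tcp_rot: [[-0.264, 0.965, 0.001], [0.965, 0.264, -0.0], [-0.0, 0.001, -1.0]]
wrist_force: [0.5, -0.1, 1.0]
opening: 0.0879
grip_force: 0.0
[ 0.77  0.82 -0.47  2.11  0.91  0.43 -0.16] [ 0.4036 -0.2612  0.0851] [-0.05 -0.08  0.01]
```

```bash
python3 -m inch '[[[0,0,0,0,0,0],[0,0,0,0,0,0],[0,0,0,0,0,0],[0,0,0,0,0,0],[0,0,0,0,0,0],[0,0,0,0,0,0],[0,0,0,0,0,0],[0,0,0,0,0,0]]]' 0.45
python3 -m inch '[[[0,0,0,0,0,-0.04],[0,0,0,0,0,-0.12],[0,0,0,0,0,-0.2],[0,0,0,0,0,-0.28],[0,0,0,0,0,-0.36],[0,0,0,0,0,-0.44],[0,0,0,0,0,-0.52],[0,0,0,0,0,-0.6],[0,0,0,0,0,-0.68],[0,0,0,0,0,-0.75],[0,0,0,0,0,-0.8],[0,0,0,0,0,-0.8]]]'
python3 -c "
from h import *
s=st();print(np.round(s['joints'],2),np.round(s['position'],4),np.round(s['wrist_torque'],2))"
```

```text
t: 13.8
position: [0.4028, -0.2613, 0.0847]
tcp_rot: [[-0.264, 0.965, -0.001], [0.965, 0.264, -0.0], [-0.0, -0.001, -1.0]]
wrist_force: [-2.1, -0.5, 1.5]
opening: 0.051
grip_force: 30.0
t: 15.0
position: [0.4042, -0.2607, 0.0847]
tcp_rot: [[0.509, 0.861, 0.001], [0.861, -0.509, 0.0], [0.001, 0.001, -1.0]]
wrist_force: [0.4, 0.2, -0.5]
opening: 0.0511
grip_force: 30.0
[ 0.64  0.79 -0.27  2.11  0.65  0.32 -0.71] [ 0.4042 -0.2607  0.0847] [-0.01 -0.08 -0.02]
```

```bash
S="from h import *
s=st();print(np.round(s['joints'],2),np.round(s['wrist_torque'],3))"
python3 -m inch '[[[0,0,0,0,0,-0.05],[0,0,0,0,0,-0.1],[0,0,0,0,0,-0.15],[0,0,0,0,0,-0.2],[0,0,0,0,0,-0.2]]]'; python3 -c "$S"
python3 -m inch '[[[0,0,0,0,0,-0.05],[0,0,0,0,0,-0.1],[0,0,0,0,0,-0.15],[0,0,0,0,0,-0.2],[0,0,0,0,0,-0.2]]]'; python3 -c "$S"
```

```text
t: 15.5
position: [0.404, -0.2609, 0.0847]
tcp_rot: [[0.67, 0.743, 0.001], [0.743, -0.67, 0.0], [0.001, 0.001, -1.0]]
wrist_force: [1.0, 1.4, -1.2]
opening: 0.0514
grip_force: 30.0
[ 0.62  0.79 -0.22  2.11  0.57  0.3  -0.83] [ 0.092 -0.301 -0.018]
t: 16.0
position: [0.4036, -0.261, 0.0848]
tcp_rot: [[0.804, 0.594, 0.0], [0.594, -0.804, -0.0], [0.0, 0.0, -1.0]]
wrist_force: [1.6, 1.7, -1.1]
opening: 0.0514
grip_force: 30.0
[ 0.59  0.78 -0.18  2.12  0.48  0.28 -0.94] [ 0.245 -0.472 -0.002]
```

```bash
S="from h import *
s=st();print(np.round(s['joints'],2),np.round(s['wrist_torque'],3))"
for i in 1; do python3 -m inch '[[[0,0,0,0,0,-0.05],[0,0,0,0,0,-0.1],[0,0,0,0,0,-0.15],[0,0,0,0,0,-0.15]]]'; python3 -c "$S"; done
python3 -m inch '[[[0,0,0,0,0,-0.05],[0,0,0,0,0,-0.1],[0,0,0,0,0,-0.15],[0,0,0,0,0,-0.15]]]'; python3 -c "$S"
python3 - <<'E'
from h import *
d=img('wrist','w5.png')
E
```

```text
t: 16.4
position: [0.4034, -0.261, 0.0848]
tcp_rot: [[0.884, 0.467, 0.0], [0.467, -0.884, -0.0], [-0.0, 0.0, -1.0]]
wrist_force: [3.0, 1.3, 0.4]
opening: 0.0512
grip_force: 30.0
[ 0.57  0.78 -0.15  2.12  0.42  0.27 -1.03] [ 0.327 -0.498  0.004]
t: 16.8
position: [0.4033, -0.261, 0.0847]
tcp_rot: [[0.944, 0.329, -0.0], [0.329, -0.944, -0.0], [-0.0, 0.0, -1.0]]
wrist_force: [0.8, 2.3, 1.9]
opening: 0.0516
grip_force: 30.0
[ 0.56  0.78 -0.13  2.12  0.35  0.26 -1.11] [ 0.278 -0.471  0.014]
```

View pics/w5.png

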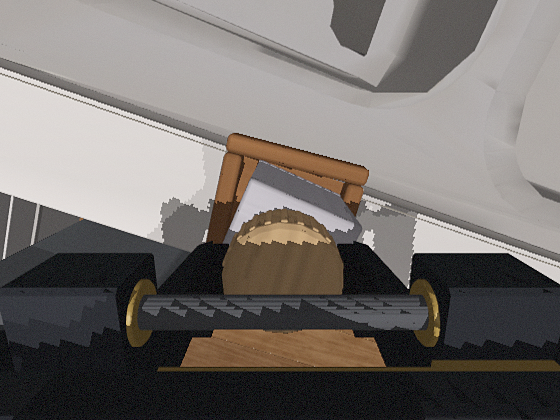

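The wrist view shows the lid gripped at (283,260). The body is turned a little clockwise against the rim, as far as the bay's play allows. There is no stop torque yet, so I'll keep going.

```bash
S="from h import *
s=st();print(np.round(s['joints'],2),np.round(s['wrist_torque'],3))"
python3 -m inch '[[[0,0,0,0,0,-0.04],[0,0,0,0,0,-0.08],[0,0,0,0,0,-0.1],[0,0,0,0,0,-0.1]]]'|grep -E "tcp|force"; python3 -c "$S"
python3 -m inch '[[[0,0,0,0,0,-0.04],[0,0,0,0,0,-0.08],[0,0,0,0,0,-0.1],[0,0,0,0,0,-0.1]]]'|grep -E "tcp|force"; python3 -c "$S"
python3 -m inch '[[[0,0,0,0,0,-0.04],[0,0,0,0,0,-0.08],[0,0,0,0,0,-0.1],[0,0,0,0,0,-0.1]]]'|grep -E "tcp|force"; python3 -c "$S"
python3 - <<'E'
from h import *
d=img('wrist','w6.png');Q=pts(d).reshape(-1,3)
m=(abs(Q[:,0]-.404)<.07)&(abs(Q[:,1]+.26)<.07)&(Q[:,2]>.074)&(Q[:,2]<.084)
q=(Q[m,:2]*1000).astype(np.float32);print(len(q),cv2.minAreaRect(q))
E
```

```text
tcp_rot: [[0.972, 0.235, -0.0], [0.235, -0.972, -0.0], [-0.0, 0.0, -1.0]]
wrist_force: [1.9, 1.4, 1.3]
grip_force: 30.0
[ 0.55  0.78 -0.11  2.12  0.31  0.26 -1.16] [ 0.157 -0.471 -0.03 ]
tcp_rot: [[0.99, 0.14, 0.0], [0.14, -0.99, -0.0], [0.0, 0.0, -1.0]]
wrist_force: [2.6, 1.8, 1.4]
grip_force: 30.0
[ 0.53  0.78 -0.09  2.12  0.26  0.25 -1.22] [ 0.347 -0.573  0.974]
tcp_rot: [[0.999, 0.037, -0.004], [0.037, -0.999, 0.001], [-0.004, -0.001, -1.0]]
wrist_force: [-2.8, 1.2, 5.4]
grip_force: 30.0
[ 0.52  0.78 -0.07  2.12  0.22  0.25 -1.27] [0.426 0.612 1.016]
3345 ((406.4255676269531, -259.3042297363281), (66.64800262451172, 57.308837890625), 83.35829162597656)
```

The torque jumped to about 1 N m, so the stop is reached. I'll open, rise and check the seating.

```bash
python3 -m inch '[[[0,0,0,0,0,0],[0,0,0,0,0,0],[0,0,0,0,0,0],[0,0,0,0,0,0],[0,0,0,0,0,0],[0,0,0,0,0,0]]]' 1
python3 -m inch '[[[0,0,0.01,0,0,0],[0,0,0.03,0,0,0],[0,0,0.06,0,0,0],[0,0,0.085,0,0,0],[0,0,0.1,0,0,0],[0,0,0.1,0,0,0],[0,0,0.1,0,0,0]]]'
python3 - <<'E'
from h import *
d=img('wrist','w7.png');Q=pts(d).reshape(-1,3)
for k,zl,zh in(('lid',.1,.112),('sh+lid',.074,.112),('rim',.017,.027)):
    m=(abs(Q[:,0]-.404)<.07)&(abs(Q[:,1]+.26)<.07)&(Q[:,2]>zl)&(Q[:,2]<zh);q=Q[m]
    print(k,len(q),cv2.minAreaRect((q[:,:2]*1000).astype(np.float32)), np.percentile(q[:,2],[5,50,95]))
    if k=='lid': print(np.linalg.lstsq(np.c_[q[:,:2]-q[:,:2].mean(0),np.ones(len(q))],q[:,2],rcond=None)[0])
E
```

```text
t: 18.7
position: [0.4035, -0.2612, 0.0847]
tcp_rot: [[0.999, 0.037, 0.0], [0.037, -0.999, -0.0], [0.0, 0.0, -1.0]]
wrist_force: [-0.4, 0.0, -0.0]
opening: 0.0877
grip_force: 0.0
t: 19.4
position: [0.4033, -0.2611, 0.185]
tcp_rot: [[0.999, 0.038, 0.0], [0.038, -0.999, -0.0], [0.0, 0.0, -1.0]]
wrist_force: [-0.1, 0.0, -0.1]
opening: 0.0881
grip_force: 0.0
lid 4007 ((405.0606994628906, -260.0124816894531), (51.86489486694336, 52.60365676879883), 0.32088378071784973) [0.10366573 0.10554534 0.10670078]
[-0.01096873  0.00138742  0.10542425]
sh+lid 5773 ((404.56427001953125, -260.2016296386719), (60.12161636352539, 60.33176040649414), 83.91069793701172) [0.07868526 0.10509162 0.10655773]
rim 3033 ((404.48944091796875, -259.99688720703125), (94.15296173095703, 94.10797119140625), 4.498444080352783) [0.01909739 0.02140011 0.02279927]
```

View pics/w7.png

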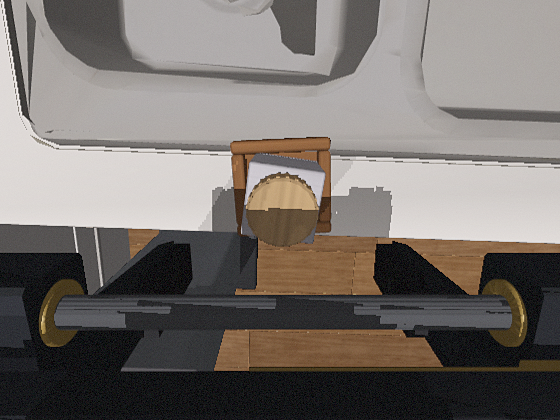

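The wrist view shows the canister upright in the bay, lid at (283,208). It is centred within 1 mm at the right height, and the body is turned 0.18 rad against the rim. I'll hand it in.

```bash
python3 -c "
from h import *
print(job.finish_job())"
```

```text
the job is handed in; nothing more can be done
None
```

The job is handed in with no verdict shown: the heavier canister (about 0.56 kg, weighed directly, so the other was never touched) stands released in the stand, its lid screwed clockwise until the stop torque of about 1 N m.

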